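# Seat the thread comb leaf in a lead screw

### The job

On the thread gauge, slide the lead screw along its channel, comb leaf still up, until the threaded part lies under the leaf with its grooves in line with the comb teeth. Then swing the hinged leaf down and press it gently until all four teeth sit fully in the thread and the leaf lies flat, and leave it so. Do not lift the screw out of the channel, and leave the jar, the loupe and the red-handled driver where they are.

Things in the scene. Friction and masses are not known exactly. Their poses are not given: they have to be found in the camera images.
- gauge_base: Fixed aluminium plate, 145 x 250 x 10 mm. Origin on the bench under the channel's centre line, straight below the middle of the comb leaf when that is down. y along the channel, x towards the hinge, z up; plate spans x -49..97, y -125..125 mm. Channel floor z = 10 mm between two dark rails (tops z = 20 mm, ends open, 1 mm side play). Grey hinge cheeks at x = 75, y = +-33 mm, tops z = 76 mm.
- screw: Loose steel lead screw, 40 mm diameter, axis along its own y, with a grey square bearing block at each end (44 wide, 24 along the axis, 48 mm high); outer block faces at y = -89 and +89 mm. About 0.8 kg, slides on the blocks. Origin midway, on the blocks' underside; axis 26 mm above it; axes parallel to the base's. Must move 22 to 81 mm towards the base's +y.
- screw_mid (a point): Middle of the thread on the screw's top line (screw y = -22 mm, 46 mm above the underside), on a crest. Thread y = -65..+16 mm, the rest plain 40 mm shank; pitch 12 mm, 6 mm deep, six grooves 8.4 mm wide at the top at -30, -18, -6, 6, 18, 30 mm from here. With this point at base y = 0 (or 12 mm to either side) all four teeth meet grooves; their taper forgives about 2.5 mm.
- leaf (a joint): Hinge of the comb leaf, rad: 0 = level, seated flat in the thread; grows as it is raised; about 0.07 with the teeth on crests or on the plain shank; 1.57 upright; 1.6 to 1.85 at the start, leaning back from the screw. Friction hinge: the leaf stays where it is left, about 3 N at its free end moves it. Axis parallel to the base's y.
- leaf_hinge (a point): Point on the hinge axis at the middle of the leaf: 75 mm in base x from the channel's centre line, 68 mm above the bench.
- leaf_pad (a point): Middle of the black rubber press pad on the leaf's outer face (upper when down), 75 mm from the hinge axis, straight above teeth and screw when down (then 74 mm above the bench). The blue leaf is 46 mm wide, 6 mm thick, and with its red tab reaches 112 mm from the hinge axis.
- leaf_tab (a point): Point near the free end of the red tab (30 mm wide, 6 mm thick) on the leaf's outer face, 107 mm from the hinge axis and 3 mm off its level, mid-width. With the leaf up this face looks away from the screw, to base +x.
- leaf_teeth (a point): Middle of the comb blade's edge (8 mm thick, 46 mm along y), at the roots of the teeth between the second and third. Four teeth 12 mm apart, at -18, -6, +6, +18 mm along y, 5 mm long, 6 mm wide at the root, 2 mm at the tip. With the leaf down it lies at base x = 0, y = 0, 56 mm above the bench.
- torque_driver: Bystander: torque screwdriver with red handle, 190 mm long, lying on the bench; origin at its middle, on its underside.
- nut_jar: Bystander: white screw-top jar, 44 mm wide, 61 mm high; origin under its centre.
- loupe: Bystander: black inspection loupe, 37 mm wide, 38 mm high; origin under its centre.

How it is judged:
By the outcome, as a careful person would: the job done as asked, in the order asked, and still so for the second after the job is handed in, with the robot touching nothing.
It also fails if it takes over 51 s, if anything falls off the work surface, if the arm or the gripper's body presses on something with over 40 N, if the wrist force passes 120 N, or if a joint passes its speed limit or range.

### The arm

A 7-joint arm with a two-finger parallel gripper is mounted at the origin on a cart in front of the work surface, level with it; the furniture and walls round the work are solid. World frame = base frame: x ahead of the robot, y to its left, z up, the work surface at z = 0. Lengths are in m, angles in rad, forces in N, time in s.
With the tool pointing down it reaches from about 0.425 to 0.875 m from the base axis. Payload 4.7 kg.
Tool frame: the origin (TCP) lies at the very end of the fingers, on their centre line; the grasp point (between the pads) lies 19 mm behind it; z points along the fingers, y is the line along which they close (so a half turn about z gives the same grasp; the last joint's range is limited). The gripper opens to 87 mm and grips with 3 to 60 N. Pads are 19 mm wide; open, the fingers measure 117 mm over their backs; the gripper's body (75 mm by 190 mm) begins 51 mm behind the grasp point.
Start: joints at [1.261, 0.321, -0.07, 1.45, 0.023, 1.371, -0.057], TCP at [0.207, -0.616, 0.223] pointing down, gripper open.
Joint ranges: [-2.86, 2.86], [-0.3, 2.09], [-1.38, 1.24], [0.06, 2.45], [-1.56, 4.7], [0.09, 2.05], [-2.69, 2.69]. Speed limits (rad/s): [2.57, 2.57, 3.14, 3.14, 3.14, 3.14, 3.14].

### API

Orientations are given as a rotation vector (axis times angle).
In Python, from bench import ctrl, vision gives the robot as it stands.
- The arm moves only by the tool jog_arm, never from a script. Its argument "increments" is a list of rows, each an object of numbers: "tx", "ty", "tz": the shift along the tool's x, y, z in mm; "wx", "wy", "wz": the turn, a rotation vector about the tool's x, y, z in rad; "gripper": the opening, from 0 (shut) to 1 (fully open). In form: [{"tx": .., "ty": .., "tz": .., "wx": .., "wy": .., "wz": .., "gripper": ..}, ...]. A call has exactly 5 rows; each row is the pose to reach, as a shift and turn from the pose commanded when the call began, along the tool's axes at that moment; what a row does not reach only later rows make up. A row lasts 1/12 s, in which the tool goes at most 41.7 mm and 7.16 degrees, less where a joint would pass 70% of its speed; a pose out of reach is approached as far as the arm can. A call with a gripper value outside its range is refused whole. The fingers move at their own pace and stop on an object; "grip_force" is the grip in N (left out, the last holds). Time passes only in rows, so rows that repeat a pose let the fingers close, or fill a call up. It gives the time, the measured TCP pose, the force, the opening and the grip force at its end, in the units of the state.
- ctrl.get_state(): the state, without advancing time (a new reading comes with each control period).
- vision.get_image(name): name is "side" or "top"; returns a dict with "color" (400x640x3 uint8, blue, green, red), "fx", "fy", "cx", "cy" (pixels), "extrinsics" (4x4, takes a point from world to camera coordinates). Camera axes: x right, y down, z forward; pixel columns grow to the right and rows downward; lengths in m; the calibration is good to about 2 mm. A picture is of the moment at which its call begins. There is no depth.
- ctrl.close_job(): hands the job in; it is judged then, once.
Trained networks look in the newest picture that a camera, given by its name, has taken for a name from the list of things; names that differ only in an ending like _2 or _b are one class to them, and where a whole thing is asked for, a point or a joint stands for the part that bears it (a point fixed in the world has none). Each returns a list of dicts, best first, with "conf" (0 to 1); they miss things now and then, are a little off and sometimes report something else, mostly with a low value. They report only what shows in the picture. A call takes as long as a camera call.
- vision.spot_in(camera, thing): "bbox" ([left, top, right, bottom] in pixels, round what is visible of it).
The state is a dict: "time": time; "joint_positions": joint angles; "qd": joint speeds; "joint_torque": joint torques, N m; "position": TCP position; "tool_rot": TCP orientation; "ft_force": force on the tool from outside, world axes, zero at the start; "torque": the same for the moment, N m; "grip_width": opening from 0.0 (shut) to 1.0 (fully open); "grip_force": force on a finger pad.
Only numpy, scipy, OpenCV 4.12 (cv2) and the standard library are available. Lean on these libraries where they do the work, as an engineer would, in place of code of your own. Each camera call takes 0.05 s, during which the arm holds its last target. There are 200 camera calls.

## Working session

There is one attempt and no reset: what is moved stays moved. The work goes in short steps, Python scripts to look and compute and a tool call to move; the robot and the scene stay as the last step left them, time stands still between calls to the robot, and variables do not carry over. Pictures are saved under pics/ and viewed, at most 10 in all, crops included, and the job is handed in when it is done.

Besides the shell and the picture viewer there is one more tool, called after "Call:" as a command line: name --argument value ..., lists and objects as JSON in quotes. jog_arm: Moves the arm, as the interface text tells. Its arguments: {"type":"object","properties":{"increments":{"type":"array"},"grip_force":{"type":"number"}},"required":["increments"]}

```bash
mkdir -p pics; ls; python3 - <<'E'
from bench import ctrl, vision
import cv2,numpy as np
s=ctrl.get_state();print(s['time'],s['position'],s['tool_rot'],s['ft_force'],s['grip_width'])
for c in('side','top'):
    im=vision.get_image(c);cv2.imwrite(f'pics/{c}0.png',im['color'])
    print(c,im['fx'],im['fy'],im['cx'],im['cy'],np.round(im['extrinsics'],4).tolist())
    for t in('gauge_base','screw','leaf','torque_driver','nut_jar','loupe'):
        r=vision.spot_in(c,t);print(t,[(np.round(d['bbox']).tolist(),round(d['conf'],2)) for d in r[:2]])
E
```

```text
pics
0.0 [ 0.20662073 -0.61572349  0.22148601] [-3.09868462e+00 -5.06218637e-01  5.77270740e-04] [ 1.30702265 -0.22348934 -0.13899806] 1.0026409095832218
side 467.3008864146665 467.3008864146665 324.8584474683111 200.34176440492882 [[0.9852, -0.1711, -0.0085, -0.5156], [-0.103, -0.5521, -0.8274, 0.1236], [0.1369, 0.816, -0.5616, 1.299], [0.0, 0.0, 0.0, 1.0]]
gauge_base [([295.0, 169.0, 364.0, 254.0], 0.82)]
screw [([306.0, 199.0, 339.0, 246.0], 0.6)]
leaf [([336.0, 166.0, 350.0, 208.0], 0.66)]
torque_driver [([327.0, 149.0, 344.0, 168.0], 0.59)]
nut_jar [([292.0, 276.0, 312.0, 307.0], 0.92)]
loupe []
top 377.14120861135603 377.14120861135603 317.02320171562826 205.06839411541927 [[-0.0238, -0.9995, -0.0225, 0.0249], [-0.9902, 0.0267, -0.1373, 0.5205], [0.1378, 0.019, -0.9903, 0.89], [0.0, 0.0, 0.0, 1.0]]
gauge_base [([273.0, 162.0, 374.0, 236.0], 0.95)]
screw [([298.0, 198.0, 371.0, 221.0], 0.89)]
leaf [([309.0, 162.0, 331.0, 185.0], 0.92)]
torque_driver [([157.0, 159.0, 230.0, 176.0], 0.64), ([308.0, 166.0, 330.0, 181.0], 0.54)]
nut_jar [([437.0, 236.0, 459.0, 257.0], 0.75)]
loupe [([433.0, 193.0, 452.0, 212.0], 0.66)]
```

```bash
python3 - <<'E'
import cv2
a=cv2.imread('pics/top0.png')[130:280,140:480];cv2.imwrite('pics/top0c.png',cv2.resize(a,None,fx=2.35,fy=2.35,interpolation=cv2.INTER_CUBIC))
a=cv2.imread('pics/side0.png')[130:330,230:430];cv2.imwrite('pics/side0c.png',cv2.resize(a,None,fx=3,fy=3,interpolation=cv2.INTER_CUBIC))
E
```

```text
(no output)
```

View pics/top0c.png

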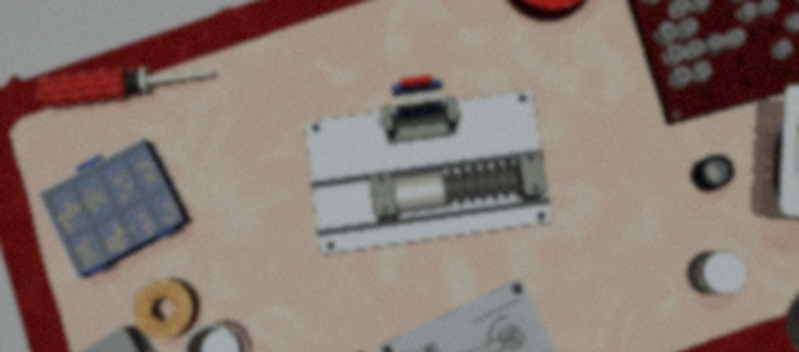

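View pics/side0c.png

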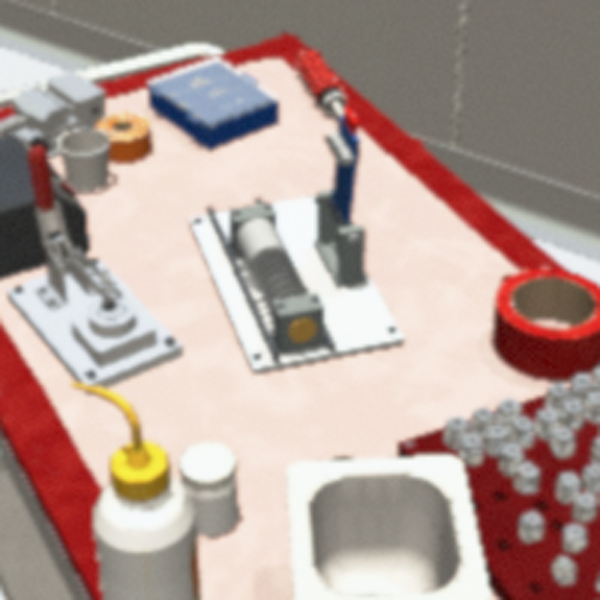

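The top view shows the plate with corners at crop (307,122), (535,93), (552,220) and (320,252). The hinge is on the far side (+x world) and base +y points left. The thread is at the right (−y) end of the screw, and the leaf leans back. The side view agrees, with corners at (192,220), (257,370) and (402,343).

```bash
cat > h.py <<'E'
import numpy as np,cv2
from scipy.optimize import least_squares
from scipy.ndimage import map_coordinates
def proj(im,P):
    E=np.asarray(im['extrinsics']);p=np.atleast_2d(P)@E[:3,:3].T+E[:3,3]
    return np.c_[im['fx']*p[:,0]/p[:,2]+im['cx'],im['fy']*p[:,1]/p[:,2]+im['cy']]
def b2w(q,P):
    P=np.atleast_2d(P);c,s=np.cos(q[2]),np.sin(q[2])
    return np.c_[q[0]+c*P[:,0]-s*P[:,1],q[1]+s*P[:,0]+c*P[:,1],P[:,2]]
E
python3 - <<'E'
from h import *
from bench import vision
T=vision.get_image('top');S=vision.get_image('side')
C=np.array([[97,125,10],[97,-125,10],[-49,-125,10],[-49,125,10]])/1e3
pt=np.array([[307,122],[535,93],[552,220],[320,252]])/2.35+[140,130]
ps=np.array([[402,343],[257,370],[192,220]])/3+[230,130]
f=lambda q:np.r_[(proj(T,b2w(q,C))-pt).ravel(),(proj(S,b2w(q,C[[1,2,3]]))-ps).ravel()]
r=least_squares(f,[.55,0,0]);q=r.x;print(q,np.round(r.fun,1))
ft=lambda q:f(q)[:8]
print('top only',least_squares(ft,q).x)
# profile along screw line (mean of strips across x)
g=cv2.cvtColor(T['color'],6).astype(float)
ys=np.arange(-130,131,2)/1e3
pr=np.mean([map_coordinates(g,proj(T,b2w(q,np.c_[np.full(len(ys),x),ys,np.full(len(ys),.054)]))[:,::-1].T,order=1) for x in np.linspace(-.01,.01,7)],0)
print([(int(round(y*1e3)),int(v)) for y,v in zip(ys,pr)])
# overlay
n=cv2.resize(T['color'][150:250,250:400],None,fx=5,fy=5,interpolation=cv2.INTER_CUBIC)
for y in (-.1,-.05,0,.05,.1):
    for x,z in((-.022,.02),(.022,.02),(0,.056)):
        u=(proj(T,b2w(q,[x,y,z]))[0]+.5-[250,150])*5;cv2.circle(n,tuple(int(k) for k in u),3,(0,255,0),-1)
for c in C:
    u=(proj(T,b2w(q,c))[0]+.5-[250,150])*5;cv2.circle(n,tuple(int(k) for k in u),4,(0,0,255),-1)
cv2.imwrite('pics/ov1.png',n)
E
```

```text
[ 0.50649227 -0.00447008  0.10336965] [-0.2 -1.  -0.2 -1.3  1.1  1.3  0.6  0.5  1.5 -1.1 -1.7 -0.3 -0.5 -1. ]
top only [ 0.50623299 -0.00363131  0.10201272]
[(-130, 150), (-128, 149), (-126, 149), (-124, 150), (-122, 150), (-120, 147), (-118, 139), (-116, 127), (-114, 117), (-112, 112), (-110, 111), (-108, 112), (-106, 111), (-104, 111), (-102, 112), (-100, 113), (-98, 113), (-96, 108), (-94, 93), (-92, 71), (-90, 51), (-88, 44), (-86, 51), (-84, 58), (-82, 59), (-80, 59), (-78, 59), (-76, 62), (-74, 64), (-72, 64), (-70, 61), (-68, 59), (-66, 60), (-64, 62), (-62, 63), (-60, 62), (-58, 59), (-56, 58), (-54, 59), (-52, 62), (-50, 62), (-48, 61), (-46, 58), (-44, 57), (-42, 59), (-40, 62), (-38, 62), (-36, 60), (-34, 58), (-32, 58), (-30, 60), (-28, 63), (-26, 64), (-24, 61), (-22, 61), (-20, 61), (-18, 62), (-16, 66), (-14, 76), (-12, 98), (-10, 122), (-8, 140), (-6, 149), (-4, 152), (-2, 152), (0, 152), (2, 152), (4, 152), (6, 152), (8, 152), (10, 153), (12, 153), (14, 153), (16, 153), (18, 152), (20, 152), (22, 152), (24, 152), (26, 152), (28, 153), (30, 153), (32, 152), (34, 148), (36, 141), (38, 127), (40, 116), (42, 111), (44, 112), (46, 113), (48, 113), (50, 113), (52, 113), (54, 113), (56, 113), (58, 112), (60, 112), (62, 119), (64, 136), (66, 155), (68, 164), (70, 167), (72, 168), (74, 169), (76, 167), (78, 167), (80, 167), (82, 168), (84, 168), (86, 168), (88, 168), (90, 168), (92, 168), (94, 168), (96, 168), (98, 168), (100, 167), (102, 167), (104, 168), (106, 168), (108, 168), (110, 167), (112, 168), (114, 168), (116, 167), (118, 165), (120, 160), (122, 153), (124, 147), (126, 148), (128, 149), (130, 148)]
```

View pics/ov1.png

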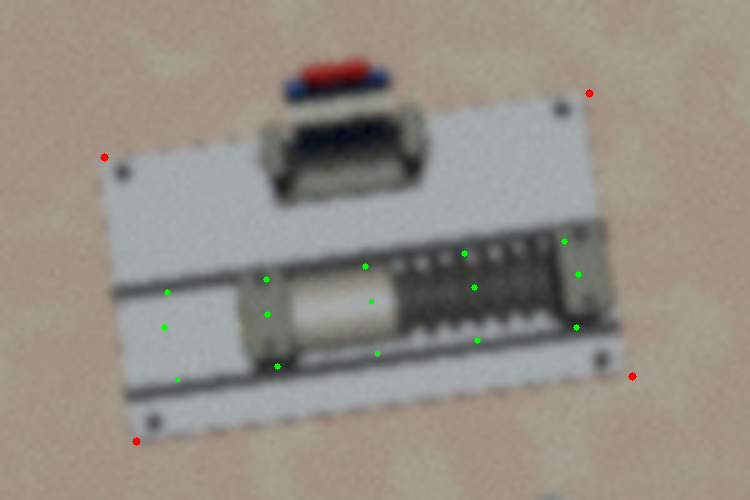

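The overlay fits to about 1 px (2 mm), with the true corners slightly left of the red dots (base y about +1.5 mm). The screw origin is near base y −28 mm, so it needs to move about +50 mm. Now I move to the −y end of the screw.

Call:
jog_arm --increments '[{"tz": -40, "wz": 0.11, "gripper": 0}, {"tz": -80, "wz": 0.221, "gripper": 0}, {"tx": 41, "ty": -31, "tz": -80, "wz": 0.221, "gripper": 0}, {"tx": 82, "ty": -62, "tz": -80, "wz": 0.221, "gripper": 0}, {"tx": 123, "ty": -93, "tz": -80, "wz": 0.221, "gripper": 0}]' --grip_force 20

```text
validation failed for argument at $.in...
```

Call:
jog_arm --increments '[{"tx": 0, "ty": 0, "tz": -40, "wx": 0, "wy": 0, "wz": 0.11, "gripper": 0.0}, {"tx": 0, "ty": 0, "tz": -80, "wx": 0, "wy": 0, "wz": 0.221, "gripper": 0.0}, {"tx": 41, "ty": -31, "tz": -80, "wx": 0, "wy": 0, "wz": 0.221, "gripper": 0.0}, {"tx": 82, "ty": -62, "tz": -80, "wx": 0, "wy": 0, "wz": 0.221, "gripper": 0.0}, {"tx": 123, "ty": -93, "tz": -80, "wx": 0, "wy": 0, "wz": 0.221, "gripper": 0.0}]' --grip_force 20

```text
time: 1.22
position: [0.2779, -0.5125, 0.3035]
tool_rot: [3.136, 0.158, 0.002]
ft_force: [1.7, -0.3, -0.4]
grip_width: 0.705
grip_force: 0.0
```

Call:
jog_arm --increments '[{"tx": 26, "ty": -31, "tz": 0, "wx": 0, "wy": 0, "wz": 0, "gripper": 0.0}, {"tx": 52, "ty": -62, "tz": 0, "wx": 0, "wy": 0, "wz": 0, "gripper": 0.0}, {"tx": 78, "ty": -93, "tz": 0, "wx": 0, "wy": 0, "wz": 0, "gripper": 0.0}, {"tx": 104, "ty": -124, "tz": 0, "wx": 0, "wy": 0, "wz": 0, "gripper": 0.0}, {"tx": 130, "ty": -155, "tz": 0, "wx": 0, "wy": 0, "wz": 0, "gripper": 0.0}]'

```text
time: 1.63
position: [0.3915, -0.3437, 0.3029]
tool_rot: [3.137, 0.161, 0.001]
ft_force: [0.9, -0.5, 0.4]
grip_width: 0.327
grip_force: 0.0
```

Call:
jog_arm --increments '[{"tx": 26, "ty": -31, "tz": 0, "wx": 0, "wy": 0, "wz": 0, "gripper": 0.0}, {"tx": 52, "ty": -62, "tz": 0, "wx": 0, "wy": 0, "wz": 0, "gripper": 0.0}, {"tx": 78, "ty": -93, "tz": 20, "wx": 0, "wy": 0, "wz": 0, "gripper": 0.0}, {"tx": 104, "ty": -124, "tz": 40, "wx": 0, "wy": 0, "wz": 0, "gripper": 0.0}, {"tx": 131, "ty": -149, "tz": 60, "wx": 0, "wy": 0, "wz": 0, "gripper": 0.0}]'

```text
time: 2.05
position: [0.5026, -0.1867, 0.2463]
tool_rot: [3.136, 0.162, 0.003]
ft_force: [0.3, -0.3, -0.7]
grip_width: 0.019
grip_force: 0.0
```

```bash
cat >> h.py <<'E'
Q=[.5065,-.0025,.103]
def tcpb(s,q=Q):
    c,si=np.cos(q[2]),np.sin(q[2]);r=np.array(s['position'])-[q[0],q[1],0]
    return np.round(1e3*np.array([c*r[0]+si*r[1],-si*r[0]+c*r[1],r[2]]),1)
E
python3 - <<'E'
from h import *
from bench import ctrl,vision
s=ctrl.get_state();print(s['time'],tcpb(s),s['tool_rot'],s['grip_width'],s['ft_force'])
T=vision.get_image('top')['color'];n=cv2.resize(T[130:270,240:420],None,fx=4,fy=4,interpolation=cv2.INTER_CUBIC);cv2.imwrite('pics/t2.png',n)
E
```

```text
2.05 [ -22.8 -182.8  246.3] [3.13587020e+00 1.62045597e-01 2.86080626e-03] 0.018953552929624987 [ 0.34133927 -0.25478864 -0.65580774]
```

Call:
jog_arm --increments '[{"tx": 0, "ty": 0, "tz": 35, "wx": 0, "wy": 0, "wz": 0, "gripper": 0.0}, {"tx": 0, "ty": 0, "tz": 75, "wx": 0, "wy": 0, "wz": 0, "gripper": 0.0}, {"tx": 0, "ty": 0, "tz": 115, "wx": 0, "wy": 0, "wz": 0, "gripper": 0.0}, {"tx": 0, "ty": 0, "tz": 150, "wx": 0, "wy": 0, "wz": 0, "gripper": 0.0}, {"tx": 0, "ty": 0, "tz": 170, "wx": 0, "wy": 0, "wz": 0, "gripper": 0.0}]'

```text
time: 2.52
position: [0.499, -0.188, 0.0719]
tool_rot: [-3.135, -0.161, 0.008]
ft_force: [-1.4, 0.2, -0.2]
grip_width: 0.004
grip_force: 0.0
```

Call:
jog_arm --increments '[{"tx": 0, "ty": 0, "tz": 15, "wx": 0, "wy": 0, "wz": 0, "gripper": 0.0}, {"tx": 0, "ty": 0, "tz": 30, "wx": 0, "wy": 0, "wz": 0, "gripper": 0.0}, {"tx": 0, "ty": 0, "tz": 35, "wx": 0, "wy": 0, "wz": 0, "gripper": 0.0}, {"tx": 0, "ty": 0, "tz": 35, "wx": 0, "wy": 0, "wz": 0, "gripper": 0.0}, {"tx": 0, "ty": 0, "tz": 35, "wx": 0, "wy": 0, "wz": 0, "gripper": 0.0}]'

```text
time: 2.93
position: [0.502, -0.1889, 0.0414]
tool_rot: [3.137, 0.161, 0.001]
ft_force: [-0.5, 0.1, 0.3]
grip_width: 0.006
grip_force: 0.0
```

```bash
python3 - <<'E'
from h import *
from bench import ctrl,vision
s=ctrl.get_state();print(s['time'],tcpb(s),s['tool_rot'],s['grip_width'],s['ft_force'])
T=vision.get_image('top')['color'];n=cv2.resize(T[140:260,240:400],None,fx=4,fy=4,interpolation=cv2.INTER_CUBIC)
S=vision.get_image('side')['color'];m=cv2.resize(S[140:290,270:400],None,fx=3.2,fy=3.2,interpolation=cv2.INTER_CUBIC)
cv2.imwrite('pics/t3.png',cv2.hconcat([cv2.resize(m,(380,480)),n[:,:420]]))
E
```

```text
2.9333 [ -23.6 -184.9   41.4] [3.13723798e+00 1.61233673e-01 6.53035252e-04] 0.006133134702730061 [-0.52470218  0.07634714  0.29123194]
```

View pics/t3.png

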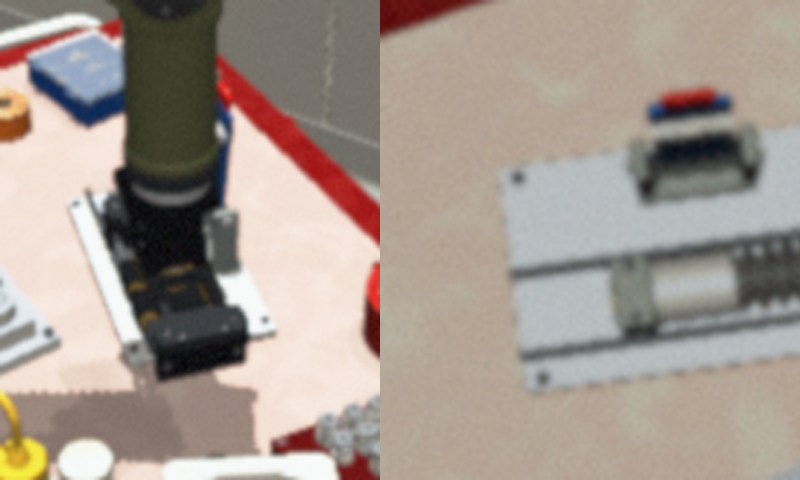

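Call:
jog_arm --increments '[{"tx": 10, "ty": 0, "tz": 3, "wx": 0, "wy": 0, "wz": 0, "gripper": 0.0}, {"tx": 20, "ty": 0, "tz": 6, "wx": 0, "wy": 0, "wz": 0, "gripper": 0.0}, {"tx": 24, "ty": -10, "tz": 6, "wx": 0, "wy": 0, "wz": 0, "gripper": 0.0}, {"tx": 24, "ty": -30, "tz": 6, "wx": 0, "wy": 0, "wz": 0, "gripper": 0.0}, {"tx": 24, "ty": -42, "tz": 6, "wx": 0, "wy": 0, "wz": 0, "gripper": 0.0}]'

```text
time: 3.45
position: [0.522, -0.1414, 0.0348]
tool_rot: [-3.136, -0.164, -0.0]
ft_force: [0.9, 0.2, 0.2]
grip_width: 0.005
grip_force: 0.0
```

Call:
jog_arm --increments '[{"tx": 0, "ty": -5, "tz": 0, "wx": 0, "wy": 0, "wz": 0, "gripper": 0.0}, {"tx": 0, "ty": -11, "tz": 0, "wx": 0, "wy": 0, "wz": 0, "gripper": 0.0}, {"tx": 0, "ty": -18, "tz": 0, "wx": 0, "wy": 0, "wz": 0, "gripper": 0.0}, {"tx": 0, "ty": -25, "tz": 0, "wx": 0, "wy": 0, "wz": 0, "gripper": 0.0}, {"tx": 0, "ty": -31, "tz": 0, "wx": 0, "wy": 0, "wz": 0, "gripper": 0.0}]'

```text
time: 3.87
position: [0.518, -0.1138, 0.035]
tool_rot: [3.137, 0.16, 0.0]
ft_force: [-0.9, -0.8, 0.0]
grip_width: 0.001
grip_force: 0.7
```

Call:
jog_arm --increments '[{"tx": 0, "ty": -6, "tz": 0, "wx": 0, "wy": 0, "wz": 0, "gripper": 0.0}, {"tx": 0, "ty": -12, "tz": 0, "wx": 0, "wy": 0, "wz": 0, "gripper": 0.0}, {"tx": 0, "ty": -17, "tz": 0, "wx": 0, "wy": 0, "wz": 0, "gripper": 0.0}, {"tx": 0, "ty": -20, "tz": 0, "wx": 0, "wy": 0, "wz": 0, "gripper": 0.0}, {"tx": 0, "ty": -22, "tz": 0, "wx": 0, "wy": 0, "wz": 0, "gripper": 0.0}]'

```text
time: 4.28
position: [0.5158, -0.0912, 0.035]
tool_rot: [3.137, 0.162, 0.0]
ft_force: [0.1, -1.4, 0.2]
grip_width: 0.002
grip_force: 0.8
```

```bash
cat >> h.py <<'E'
def edge(a,thr):  # subpixel crossings
    i=np.where((a[:-1]-thr)*(a[1:]-thr)<0)[0];return i+(thr-a[i])/(a[i+1]-a[i])
def look(name):
    from bench import ctrl,vision
    s=ctrl.get_state();print(s['time'],'tcp base',tcpb(s),'F',np.round(s['ft_force'],1))
    T=vision.get_image('top');g=cv2.cvtColor(T['color'],6).astype(float)
    ys=np.arange(-60,131,2)/1e3
    P=lambda x,z:map_coordinates(g,proj(T,b2w(Q,np.c_[np.full(len(ys),x),ys,np.full(len(ys),z)]))[:,::-1].T,order=1)
    pr=np.mean([P(x,.054) for x in np.linspace(-.01,.01,7)],0)
    print([(int(round(y*1e3)),int(v)) for y,v in zip(ys,pr)])
    cv2.imwrite(name,cv2.resize(T['color'][150:250,250:400],None,fx=5,fy=5,interpolation=cv2.INTER_CUBIC))
E
python3 -c "from h import *;look('pics/t4.png')"
```

```text
4.2833 tcp base [  0.2 -89.2  35. ] F [ 0.1 -1.4  0.2]
[(-60, 23), (-58, 22), (-56, 20), (-54, 21), (-52, 20), (-50, 16), (-48, 17), (-46, 25), (-44, 35), (-42, 44), (-40, 48), (-38, 49), (-36, 49), (-34, 50), (-32, 49), (-30, 50), (-28, 50), (-26, 49), (-24, 50), (-22, 51), (-20, 50), (-18, 49), (-16, 49), (-14, 50), (-12, 51), (-10, 50), (-8, 50), (-6, 51), (-4, 53), (-2, 57), (0, 58), (2, 56), (4, 57), (6, 58), (8, 62), (10, 66), (12, 66), (14, 67), (16, 68), (18, 69), (20, 72), (22, 85), (24, 109), (26, 137), (28, 158), (30, 167), (32, 169), (34, 169), (36, 169), (38, 169), (40, 168), (42, 168), (44, 169), (46, 169), (48, 170), (50, 170), (52, 170), (54, 170), (56, 169), (58, 169), (60, 169), (62, 169), (64, 170), (66, 169), (68, 168), (70, 165), (72, 154), (74, 138), (76, 126), (78, 125), (80, 127), (82, 128), (84, 127), (86, 126), (88, 126), (90, 126), (92, 126), (94, 125), (96, 128), (98, 141), (100, 160), (102, 175), (104, 183), (106, 186), (108, 186), (110, 186), (112, 186), (114, 185), (116, 183), (118, 177), (120, 169), (122, 164), (124, 164), (126, 165), (128, 165), (130, 165)]
```

View pics/t4.png

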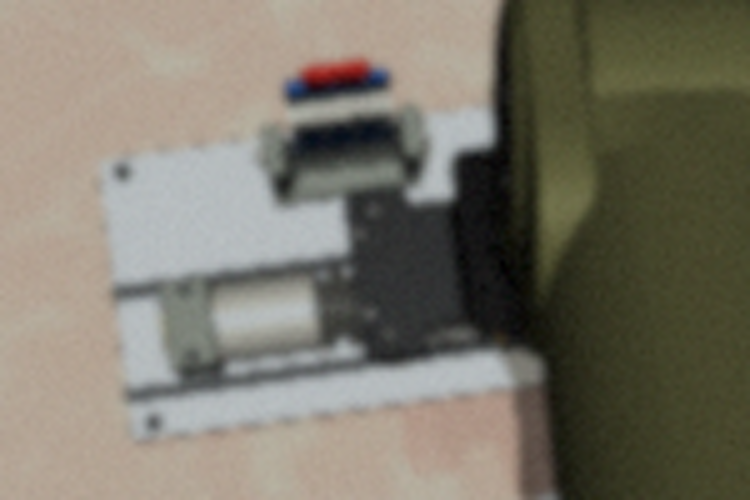

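The arm is in contact. The shank/thread edge and the block edges put the screw origin near base y +10. I'm checking the base's y zero against the leaf tab and the plate edge, which show clearly here at about (336,72) and (103,165).

```bash
python3 - <<'E'
from h import *
from bench import vision
T=vision.get_image('top');c=T['color'].astype(int);g=cv2.cvtColor(T['color'],6).astype(float)
b,gr,r=c[...,0],c[...,1],c[...,2]
sub=np.zeros(b.shape,bool);sub[155:180,295:345]=1
for nm,m in(('red',(r-np.maximum(b,gr)>50)&sub),('blue',(b-r>30)&sub)):
    v,u=np.where(m);print(nm,u.mean(),v.mean(),u.min(),u.max(),len(u))
for th in(1.65,1.75,1.85):
    for rr in(107,95):
        print(th,rr,proj(T,b2w(Q,np.array([[75-rr*np.cos(th),y,68+rr*np.sin(th)] for y in(-23,0,23)])/1e3)).round(1).tolist())
# plate +y edge and hinge-cheek outer edges along lines
ys=np.arange(-130,131,1)/1e3
def P(xs,z):return np.mean([map_coordinates(g,proj(T,b2w(Q,np.c_[np.full(len(ys),x),ys,np.full(len(ys),z)]))[:,::-1].T,order=1) for x in xs],0)
a=P(np.linspace(.04,.085,12),.01);print('plate +y',[(i-130,int(a[i])) for i in range(243,261)])
a=P(np.linspace(-.045,-.03,6),.01);print('plate +y front',[(i-130,int(a[i])) for i in range(243,261)])
a=P([.07,.073,.076,.079],.076);print('cheeks',[(i-130,int(a[i])) for i in range(80,181)])
xs=np.arange(-70,0,1)/1e3
a=np.mean([map_coordinates(g,proj(T,b2w(Q,np.c_[xs,np.full(len(xs),y),np.full(len(xs),.01)]))[:,::-1].T,order=1) for y in(.06,.07,.08,.09,.1)],0);print('x edge',[(int(round(x*1e3)),int(v)) for x,v in zip(xs,a)])
E
```

```text
red 316.6458333333333 163.83333333333334 310 323 48
blue 318.2142857142857 166.14285714285714 308 326 14
1.65 107 [[328.2, 162.5], [317.4, 163.9], [306.7, 165.3]]
1.65 95 [[328.2, 164.4], [317.6, 165.7], [307.0, 167.1]]
1.75 107 [[327.6, 157.9], [316.8, 159.3], [306.1, 160.7]]
1.75 95 [[327.7, 160.3], [317.1, 161.6], [306.5, 163.0]]
1.85 107 [[326.9, 153.5], [316.2, 154.9], [305.5, 156.2]]
1.85 95 [[327.1, 156.4], [316.5, 157.8], [306.0, 159.1]]
plate +y [(113, 180), (114, 179), (115, 179), (116, 179), (117, 180), (118, 181), (119, 182), (120, 183), (121, 183), (122, 182), (123, 180), (124, 177), (125, 173), (126, 170), (127, 167), (128, 166), (129, 165), (130, 165)]
plate +y front [(113, 137), (114, 135), (115, 139), (116, 145), (117, 151), (118, 158), (119, 163), (120, 165), (121, 167), (122, 167), (123, 166), (124, 166), (125, 165), (126, 164), (127, 164), (128, 165), (129, 166), (130, 167)]
cheeks [(-50, 185), (-49, 185), (-48, 185), (-47, 185), (-46, 185), (-45, 184), (-44, 182), (-43, 180), (-42, 176), (-41, 171), (-40, 164), (-39, 155), (-38, 146), (-37, 137), (-36, 129), (-35
[... 1034 characters left out ...]
68), (-59, 168), (-58, 167), (-57, 167), (-56, 167), (-55, 166), (-54, 163), (-53, 161), (-52, 157), (-51, 155), (-50, 155), (-49, 157), (-48, 161), (-47, 168), (-46, 174), (-45, 179), (-44, 182), (-43, 184), (-42, 185), (-41, 185), (-40, 185), (-39, 186), (-38, 186), (-37, 186), (-36, 185), (-35, 184), (-34, 181), (-33, 177), (-32, 169), (-31, 158), (-30, 146), (-29, 131), (-28, 116), (-27, 104), (-26, 97), (-25, 95), (-24, 98), (-23, 104), (-22, 109), (-21, 112), (-20, 113), (-19, 112), (-18, 109), (-17, 106), (-16, 104), (-15, 103), (-14, 103), (-13, 106), (-12, 109), (-11, 112), (-10, 115), (-9, 118), (-8, 121), (-7, 125), (-6, 129), (-5, 133), (-4, 136), (-3, 139), (-2, 142), (-1, 145)]
```

Call:
jog_arm --increments '[{"tx": 0, "ty": -4, "tz": 0, "wx": 0, "wy": 0, "wz": 0, "gripper": 0.0}, {"tx": 0, "ty": -8, "tz": 0, "wx": 0, "wy": 0, "wz": 0, "gripper": 0.0}, {"tx": 0, "ty": -11, "tz": 0, "wx": 0, "wy": 0, "wz": 0, "gripper": 0.0}, {"tx": 0, "ty": -13, "tz": 0, "wx": 0, "wy": 0, "wz": 0, "gripper": 0.0}, {"tx": 0, "ty": -13, "tz": 0, "wx": 0, "wy": 0, "wz": 0, "gripper": 0.0}]'

```text
time: 4.8
position: [0.5144, -0.0779, 0.0349]
tool_rot: [-3.137, -0.163, 0.0]
ft_force: [0.2, -0.2, -0.4]
grip_width: -0.002
grip_force: 0.0
```

Call:
jog_arm --increments '[{"tx": 0, "ty": 15, "tz": 0, "wx": 0, "wy": 0, "wz": 0, "gripper": 0.0}, {"tx": 0, "ty": 45, "tz": 0, "wx": 0, "wy": 0, "wz": 0, "gripper": 0.0}, {"tx": 0, "ty": 60, "tz": -35, "wx": 0, "wy": 0, "wz": 0, "gripper": 0.0}, {"tx": 0, "ty": 65, "tz": -75, "wx": 0, "wy": 0, "wz": 0, "gripper": 0.0}, {"tx": 0, "ty": 70, "tz": -115, "wx": 0, "wy": 0, "wz": 0, "gripper": 0.0}]'

```text
time: 5.22
position: [0.5207, -0.1489, 0.1504]
tool_rot: [-3.136, -0.159, 0.003]
ft_force: [1.9, 0.4, 0.1]
grip_width: 0.006
grip_force: 0.0
```

Call:
jog_arm --increments '[{"tx": 20, "ty": 10, "tz": -35, "wx": 0, "wy": 0, "wz": 0, "gripper": 0.0}, {"tx": 50, "ty": 20, "tz": -60, "wx": 0, "wy": 0, "wz": 0, "gripper": 0.0}, {"tx": 85, "ty": 20, "tz": -80, "wx": 0, "wy": 0, "wz": 0, "gripper": 0.0}, {"tx": 120, "ty": 10, "tz": -80, "wx": 0, "wy": 0, "wz": 0, "gripper": 0.0}, {"tx": 155, "ty": 0, "tz": -80, "wx": 0, "wy": 0, "wz": 0, "gripper": 0.0}]'

```text
time: 5.63
position: [0.678, -0.1334, 0.2319]
tool_rot: [3.137, 0.156, 0.005]
ft_force: [0.1, 0.1, -0.2]
grip_width: 0.004
grip_force: 0.0
```

```bash
python3 -c "from h import *;look('pics/t5.png')"
```

```text
5.6333 tcp base [ 157.2 -147.9  231.9] F [ 0.1  0.1 -0.2]
[(-60, 128), (-58, 128), (-56, 127), (-54, 128), (-52, 128), (-50, 130), (-48, 128), (-46, 118), (-44, 99), (-42, 79), (-40, 67), (-38, 66), (-36, 67), (-34, 66), (-32, 67), (-30, 69), (-28, 72), (-26, 73), (-24, 70), (-22, 67), (-20, 67), (-18, 70), (-16, 71), (-14, 71), (-12, 70), (-10, 69), (-8, 69), (-6, 71), (-4, 71), (-2, 71), (0, 70), (2, 69), (4, 69), (6, 71), (8, 72), (10, 71), (12, 71), (14, 69), (16, 70), (18, 71), (20, 71), (22, 69), (24, 69), (26, 69), (28, 70), (30, 71), (32, 71), (34, 75), (36, 91), (38, 118), (40, 146), (42, 163), (44, 170), (46, 172), (48, 173), (50, 172), (52, 173), (54, 172), (56, 172), (58, 171), (60, 172), (62, 172), (64, 172), (66, 172), (68, 172), (70, 172), (72, 171), (74, 172), (76, 171), (78, 171), (80, 170), (82, 170), (84, 164), (86, 151), (88, 134), (90, 123), (92, 124), (94, 128), (96, 129), (98, 129), (100, 128), (102, 128), (104, 128), (106, 128), (108, 127), (110, 132), (112, 147), (114, 166), (116, 178), (118, 178), (120, 172), (122, 167), (124, 167), (126, 167), (128, 168), (130, 168)]
```

View pics/t5.png

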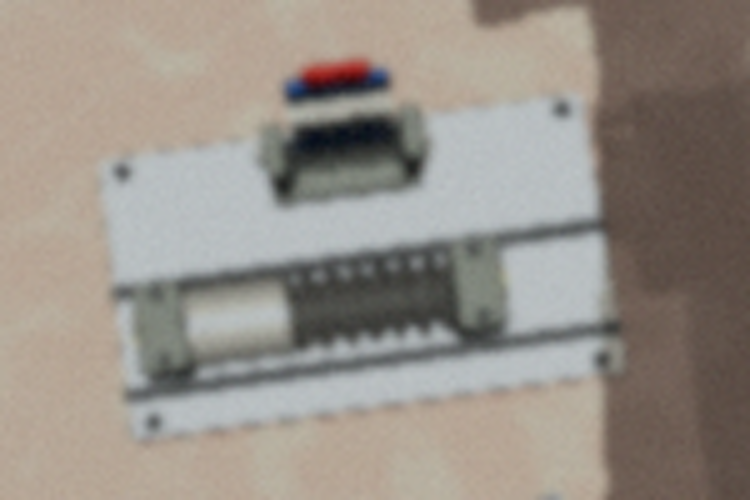

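The screw now spans crop x 136–508 and the threaded part sits under the leaf, with its origin at about +22 mm. Next, the arm goes behind the leaf.

Call:
jog_arm --increments '[{"tx": 0, "ty": -25, "tz": 0, "wx": 0, "wy": 0, "wz": 0, "gripper": 0.0}, {"tx": 0, "ty": -60, "tz": 0, "wx": 0, "wy": 0, "wz": 0, "gripper": 0.0}, {"tx": 0, "ty": -95, "tz": 0, "wx": 0, "wy": 0, "wz": 0, "gripper": 0.0}, {"tx": -10, "ty": -130, "tz": 0, "wx": 0, "wy": 0, "wz": 0, "gripper": 0.0}, {"tx": -15, "ty": -149, "tz": 10, "wx": 0, "wy": 0, "wz": 0, "gripper": 0.0}]'

```text
time: 6.1
position: [0.645, 0.0212, 0.2216]
tool_rot: [-3.133, -0.171, -0.004]
ft_force: [0.3, 1.5, 1.1]
grip_width: 0.002
grip_force: 0.0
```

Call:
jog_arm --increments '[{"tx": 0, "ty": 0, "tz": 15, "wx": 0, "wy": 0, "wz": 0, "gripper": 0.0}, {"tx": 0, "ty": 0, "tz": 40, "wx": 0, "wy": 0, "wz": 0, "gripper": 0.0}, {"tx": -10, "ty": 0, "tz": 62, "wx": 0, "wy": 0, "wz": 0, "gripper": 0.0}, {"tx": -20, "ty": 0, "tz": 67, "wx": 0, "wy": 0, "wz": 0, "gripper": 0.0}, {"tx": -20, "ty": 0, "tz": 67, "wx": 0, "wy": 0, "wz": 0, "gripper": 0.0}]'

```text
time: 6.52
position: [0.6223, 0.0121, 0.1499]
tool_rot: [-3.137, -0.162, 0.01]
ft_force: [-0.9, 0.3, 0.1]
grip_width: 0.004
grip_force: 0.0
```

```bash
python3 - <<'E'
from h import *
from bench import ctrl
s=ctrl.get_state();print(s['time'],tcpb(s),s['tool_rot'],s['ft_force'])
E
```

```text
6.5167 [116.7   2.7 149.9] [-3.13717108 -0.16226947  0.01026206] [-0.92712078  0.28053008  0.1269197 ]
```

Call:
jog_arm --increments '[{"tx": -17, "ty": 2, "tz": -8, "wx": 0, "wy": 0, "wz": 0, "gripper": 0.0}, {"tx": -31, "ty": 2, "tz": -14, "wx": 0, "wy": 0, "wz": 0, "gripper": 0.0}, {"tx": -43, "ty": 2, "tz": -14, "wx": 0, "wy": 0, "wz": 0, "gripper": 0.0}, {"tx": -55, "ty": 2, "tz": -13, "wx": 0, "wy": 0, "wz": 0, "gripper": 0.0}, {"tx": -67, "ty": 2, "tz": -10, "wx": 0, "wy": 0, "wz": 0, "gripper": 0.0}]'

```text
time: 6.93
position: [0.561, 0.0036, 0.1648]
tool_rot: [3.137, 0.162, 0.009]
ft_force: [2.8, -1.0, -0.5]
grip_width: 0.006
grip_force: 1.0
```

Call:
jog_arm --increments '[{"tx": -11, "ty": 0, "tz": 6, "wx": 0, "wy": 0, "wz": 0, "gripper": 0.0}, {"tx": -21, "ty": 0, "tz": 12, "wx": 0, "wy": 0, "wz": 0, "gripper": 0.0}, {"tx": -31, "ty": 0, "tz": 20, "wx": 0, "wy": 0, "wz": 0, "gripper": 0.0}, {"tx": -38, "ty": 0, "tz": 27, "wx": 0, "wy": 0, "wz": 0, "gripper": 0.0}, {"tx": -44, "ty": 0, "tz": 34, "wx": 0, "wy": 0, "wz": 0, "gripper": 0.0}]'

```text
time: 7.35
position: [0.5161, -0.0011, 0.1296]
tool_rot: [3.137, 0.162, 0.004]
ft_force: [0.2, 0.1, 1.3]
grip_width: -0.0
grip_force: 0.9
```

```bash
python3 - <<'E'
from h import *
from bench import ctrl,vision
s=ctrl.get_state();print(s['time'],tcpb(s),s['tool_rot'],s['ft_force'])
S=vision.get_image('side')['color'];cv2.imwrite('pics/s6.png',cv2.resize(S[130:270,270:400],None,fx=4,fy=4,interpolation=cv2.INTER_CUBIC))
E
```

```text
7.35 [  9.7   0.4 129.6] [3.13708851 0.16166764 0.0037295 ] [0.17743311 0.09569734 1.27395212]
```

View pics/s6.png

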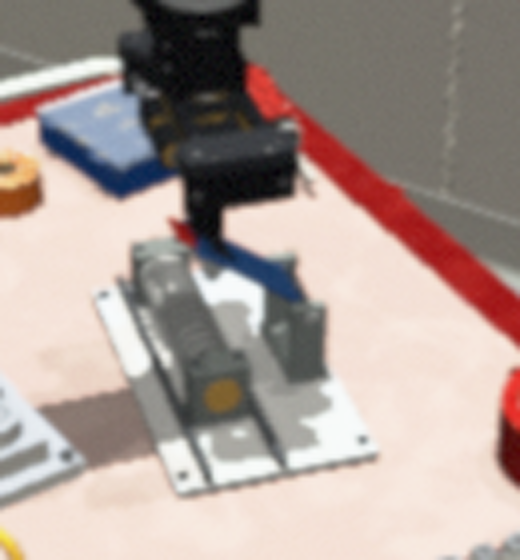

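The leaf is about half down, with the fingertip on its outer face near the tab (crop about (205,235)). I'll continue down along the arc.

Call:
jog_arm --increments '[{"tx": -6, "ty": 0, "tz": 8, "wx": 0, "wy": 0, "wz": 0, "gripper": 0.0}, {"tx": -10, "ty": 0, "tz": 18, "wx": 0, "wy": 0, "wz": 0, "gripper": 0.0}, {"tx": -12, "ty": 0, "tz": 28, "wx": 0, "wy": 0, "wz": 0, "gripper": 0.0}, {"tx": -13, "ty": 0, "tz": 37, "wx": 0, "wy": 0, "wz": 0, "gripper": 0.0}, {"tx": -13, "ty": 0, "tz": 42, "wx": 0, "wy": 0, "wz": 0, "gripper": 0.0}]'

```text
time: 7.82
position: [0.5011, -0.0027, 0.0849]
tool_rot: [-3.137, -0.161, 0.005]
ft_force: [-1.8, 0.4, 1.9]
grip_width: 0.008
grip_force: 0.9
```

Call:
jog_arm --increments '[{"tx": 1, "ty": 0, "tz": 2, "wx": 0, "wy": 0, "wz": 0, "gripper": 0.0}, {"tx": 2, "ty": 0, "tz": 4, "wx": 0, "wy": 0, "wz": 0, "gripper": 0.0}, {"tx": 3, "ty": 0, "tz": 6, "wx": 0, "wy": 0, "wz": 0, "gripper": 0.0}, {"tx": 3, "ty": 0, "tz": 8, "wx": 0, "wy": 0, "wz": 0, "gripper": 0.0}, {"tx": 3, "ty": 0, "tz": 9, "wx": 0, "wy": 0, "wz": 0, "gripper": 0.0}]'

```text
time: 8.23
position: [0.5061, -0.0022, 0.0779]
tool_rot: [-3.137, -0.162, -0.001]
ft_force: [-0.4, -0.5, 0.9]
grip_width: 0.003
grip_force: 0.7
```

```bash
python3 - <<'E'
from h import *
from bench import ctrl
s=ctrl.get_state();print(s['time'],tcpb(s),s['ft_force'])
E
```

```text
8.2333 [-0.4  0.4 77.9] [-0.36239635 -0.47551136  0.88898827]
```

TCP is at 77.9 mm, already below the height for teeth on crests (about 79), so the teeth are entering the grooves. I'll press gently.

Call:
jog_arm --increments '[{"tx": 0, "ty": 0, "tz": 1, "wx": 0, "wy": 0, "wz": 0, "gripper": 0.0}, {"tx": 0, "ty": 0, "tz": 2, "wx": 0, "wy": 0, "wz": 0, "gripper": 0.0}, {"tx": 0, "ty": 0, "tz": 3, "wx": 0, "wy": 0, "wz": 0, "gripper": 0.0}, {"tx": 0, "ty": 0, "tz": 3.5, "wx": 0, "wy": 0, "wz": 0, "gripper": 0.0}, {"tx": 0, "ty": 0, "tz": 3.5, "wx": 0, "wy": 0, "wz": 0, "gripper": 0.0}]'

```text
time: 8.65
position: [0.5057, -0.0022, 0.0745]
tool_rot: [3.137, 0.162, 0.001]
ft_force: [1.0, 1.3, 1.3]
grip_width: 0.007
grip_force: 0.8
```

```bash
python3 - <<'E'
from h import *
from bench import ctrl
s=ctrl.get_state();print(s['time'],tcpb(s),s['ft_force'])
E
```

```text
8.65 [-0.7  0.4 74.5] [1.00932577 1.32537921 1.29400883]
```

Only about 1 N so far. I'll press a little further until a firm stop shows.

Call:
jog_arm --increments '[{"tx": 0, "ty": 0, "tz": 0.5, "wx": 0, "wy": 0, "wz": 0, "gripper": 0.0}, {"tx": 0, "ty": 0, "tz": 1, "wx": 0, "wy": 0, "wz": 0, "gripper": 0.0}, {"tx": 0, "ty": 0, "tz": 1.5, "wx": 0, "wy": 0, "wz": 0, "gripper": 0.0}, {"tx": 0, "ty": 0, "tz": 1.5, "wx": 0, "wy": 0, "wz": 0, "gripper": 0.0}, {"tx": 0, "ty": 0, "tz": 1.5, "wx": 0, "wy": 0, "wz": 0, "gripper": 0.0}]'

```text
time: 9.07
position: [0.5058, -0.0022, 0.0743]
tool_rot: [3.137, 0.161, 0.0]
ft_force: [-4.3, -0.2, 12.0]
grip_width: 0.008
grip_force: 5.6
```

Firm stop at z = 74.3 mm with 12 N, which is the seated height. I'll lift off straight up and check.

Call:
jog_arm --increments '[{"tx": 0, "ty": 0, "tz": -5, "wx": 0, "wy": 0, "wz": 0, "gripper": 0.0}, {"tx": 0, "ty": 0, "tz": -25, "wx": 0, "wy": 0, "wz": 0, "gripper": 0.0}, {"tx": 0, "ty": 0, "tz": -60, "wx": 0, "wy": 0, "wz": 0, "gripper": 0.0}, {"tx": 0, "ty": 0, "tz": -95, "wx": 0, "wy": 0, "wz": 0, "gripper": 0.0}, {"tx": 0, "ty": 0, "tz": -130, "wx": 0, "wy": 0, "wz": 0, "gripper": 0.0}]'

```text
time: 9.48
position: [0.5049, -0.0023, 0.2039]
tool_rot: [-3.137, -0.162, 0.002]
ft_force: [0.6, -0.5, -0.5]
grip_width: 0.003
grip_force: 0.0
```

Call:
jog_arm --increments '[{"tx": -10, "ty": 30, "tz": -20, "wx": 0, "wy": 0, "wz": 0, "gripper": 0.0}, {"tx": -20, "ty": 65, "tz": -30, "wx": 0, "wy": 0, "wz": 0, "gripper": 0.0}, {"tx": -30, "ty": 100, "tz": -30, "wx": 0, "wy": 0, "wz": 0, "gripper": 0.0}, {"tx": -40, "ty": 135, "tz": -30, "wx": 0, "wy": 0, "wz": 0, "gripper": 0.0}, {"tx": -40, "ty": 160, "tz": -30, "wx": 0, "wy": 0, "wz": 0, "gripper": 0.0}]'

```text
time: 9.9
position: [0.4802, -0.1698, 0.2332]
tool_rot: [3.135, 0.155, -0.001]
ft_force: [0.2, -0.2, -0.4]
grip_width: 0.007
grip_force: 0.0
```

Call:
jog_arm --increments '[{"tx": 0, "ty": 35, "tz": 0, "wx": 0, "wy": 0, "wz": 0, "gripper": 0.0}, {"tx": 0, "ty": 70, "tz": 0, "wx": 0, "wy": 0, "wz": 0, "gripper": 0.0}, {"tx": 0, "ty": 90, "tz": 0, "wx": 0, "wy": 0, "wz": 0, "gripper": 0.0}, {"tx": 0, "ty": 90, "tz": 0, "wx": 0, "wy": 0, "wz": 0, "gripper": 0.0}, {"tx": 0, "ty": 90, "tz": 0, "wx": 0, "wy": 0, "wz": 0, "gripper": 0.0}]'

```text
time: 10.32
position: [0.4909, -0.256, 0.2322]
tool_rot: [-3.137, -0.157, 0.002]
ft_force: [-0.5, 1.5, 0.2]
grip_width: 0.003
grip_force: 0.0
```

```bash
python3 - <<'E'
from h import *
from bench import ctrl,vision
s=ctrl.get_state();print(s['time'],tcpb(s),s['ft_force'])
S=vision.get_image('side')['color'];T=vision.get_image('top')['color']
a=cv2.resize(S[160:260,290:370],(400,500),interpolation=cv2.INTER_CUBIC);b=cv2.resize(T[140:265,270:370],(400,500),interpolation=cv2.INTER_CUBIC)
cv2.imwrite('pics/f.png',cv2.hconcat([a,b]))
E
```

```text
10.3167 [ -41.6 -250.6  232.2] [-0.51756953  1.54425441  0.20270551]
```

View pics/f.png

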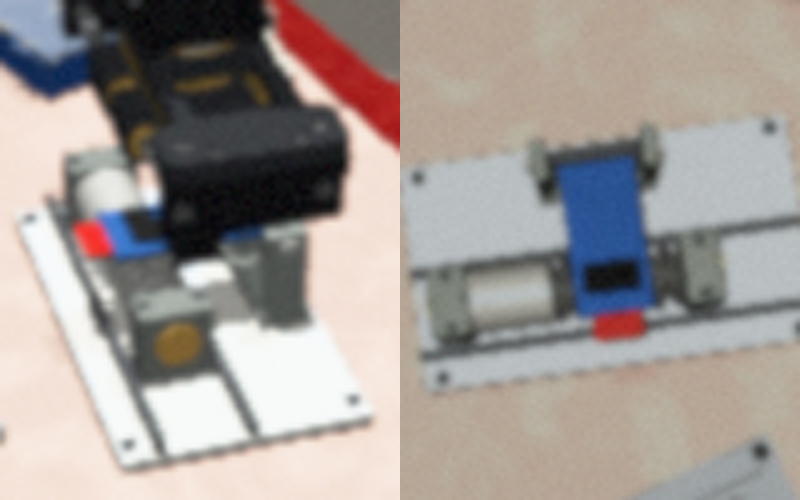

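The leaf lies flat over the thread, with the tab at right-panel (620,325) and the pad at (612,277). To be sure it is fully seated, I'll press once more, a bit more firmly, and see whether it still yields.

Call:
jog_arm --increments '[{"tx": 0, "ty": -30, "tz": 0, "wx": 0, "wy": 0, "wz": 0, "gripper": 0.0}, {"tx": 10, "ty": -65, "tz": 0, "wx": 0, "wy": 0, "wz": 0, "gripper": 0.0}, {"tx": 20, "ty": -100, "tz": 0, "wx": 0, "wy": 0, "wz": 0, "gripper": 0.0}, {"tx": 25, "ty": -135, "tz": 0, "wx": 0, "wy": 0, "wz": 0, "gripper": 0.0}, {"tx": 25, "ty": -170, "tz": 0, "wx": 0, "wy": 0, "wz": 0, "gripper": 0.0}]'

```text
time: 10.83
position: [0.4991, -0.0794, 0.2331]
tool_rot: [-3.137, -0.167, -0.001]
ft_force: [0.9, 1.3, -0.4]
grip_width: 0.0
grip_force: 0.0
```

Call:
jog_arm --increments '[{"tx": 8, "ty": -35, "tz": 0, "wx": 0, "wy": 0, "wz": 0, "gripper": 0.0}, {"tx": 16, "ty": -65, "tz": 10, "wx": 0, "wy": 0, "wz": 0, "gripper": 0.0}, {"tx": 16, "ty": -81, "tz": 35, "wx": 0, "wy": 0, "wz": 0, "gripper": 0.0}, {"tx": 16, "ty": -81, "tz": 70, "wx": 0, "wy": 0, "wz": 0, "gripper": 0.0}, {"tx": 16, "ty": -81, "tz": 100, "wx": 0, "wy": 0, "wz": 0, "gripper": 0.0}]'

```text
time: 11.25
position: [0.5061, 0.0024, 0.1324]
tool_rot: [3.136, 0.172, 0.003]
ft_force: [0.2, -0.9, -0.3]
grip_width: 0.008
grip_force: 0.0
```

```bash
python3 - <<'E'
from h import *
from bench import ctrl
s=ctrl.get_state();print(s['time'],tcpb(s),s['ft_force'])
E
```

```text
11.25 [1.000e-01 5.000e+00 1.324e+02] [ 0.17981289 -0.86491343 -0.26998933]
```

Call:
jog_arm --increments '[{"tx": 0, "ty": 4, "tz": 25, "wx": 0, "wy": 0, "wz": 0, "gripper": 0.0}, {"tx": 0, "ty": 4, "tz": 42, "wx": 0, "wy": 0, "wz": 0, "gripper": 0.0}, {"tx": 0, "ty": 4, "tz": 50, "wx": 0, "wy": 0, "wz": 0, "gripper": 0.0}, {"tx": 0, "ty": 4, "tz": 54, "wx": 0, "wy": 0, "wz": 0, "gripper": 0.0}, {"tx": 0, "ty": 4, "tz": 55, "wx": 0, "wy": 0, "wz": 0, "gripper": 0.0}]'

```text
time: 11.67
position: [0.5068, -0.0042, 0.078]
tool_rot: [-3.137, -0.164, -0.0]
ft_force: [-0.0, -0.0, 0.0]
grip_width: 0.007
grip_force: 0.0
```

Call:
jog_arm --increments '[{"tx": 0, "ty": 0, "tz": 1, "wx": 0, "wy": 0, "wz": 0, "gripper": 0.0}, {"tx": 0, "ty": 0, "tz": 2, "wx": 0, "wy": 0, "wz": 0, "gripper": 0.0}, {"tx": 0, "ty": 0, "tz": 3, "wx": 0, "wy": 0, "wz": 0, "gripper": 0.0}, {"tx": 0, "ty": 0, "tz": 4, "wx": 0, "wy": 0, "wz": 0, "gripper": 0.0}, {"tx": 0, "ty": 0, "tz": 4, "wx": 0, "wy": 0, "wz": 0, "gripper": 0.0}]'

```text
time: 12.08
position: [0.5075, -0.0052, 0.0745]
tool_rot: [3.137, 0.161, 0.002]
ft_force: [-0.4, 0.4, 1.1]
grip_width: 0.006
grip_force: 0.6
```

Call:
jog_arm --increments '[{"tx": 0, "ty": 0, "tz": 0.5, "wx": 0, "wy": 0, "wz": 0, "gripper": 0.0}, {"tx": 0, "ty": 0, "tz": 1, "wx": 0, "wy": 0, "wz": 0, "gripper": 0.0}, {"tx": 0, "ty": 0, "tz": 1.5, "wx": 0, "wy": 0, "wz": 0, "gripper": 0.0}, {"tx": 0, "ty": 0, "tz": 2, "wx": 0, "wy": 0, "wz": 0, "gripper": 0.0}, {"tx": 0, "ty": 0, "tz": 2, "wx": 0, "wy": 0, "wz": 0, "gripper": 0.0}]'

```text
time: 12.5
position: [0.5075, -0.0052, 0.0742]
tool_rot: [3.136, 0.161, 0.001]
ft_force: [-5.5, -0.4, 15.4]
grip_width: 0.004
grip_force: 7.6
```

Call:
jog_arm --increments '[{"tx": 0, "ty": 0, "tz": -5, "wx": 0, "wy": 0, "wz": 0, "gripper": 0.0}, {"tx": 0, "ty": 0, "tz": -25, "wx": 0, "wy": 0, "wz": 0, "gripper": 0.0}, {"tx": 0, "ty": 0, "tz": -60, "wx": 0, "wy": 0, "wz": 0, "gripper": 0.0}, {"tx": 0, "ty": 0, "tz": -95, "wx": 0, "wy": 0, "wz": 0, "gripper": 0.0}, {"tx": 0, "ty": 0, "tz": -120, "wx": 0, "wy": 0, "wz": 0, "gripper": 0.0}]'

```text
time: 12.92
position: [0.5076, -0.005, 0.1947]
tool_rot: [3.137, 0.162, 0.004]
ft_force: [0.3, 0.2, 0.3]
grip_width: 0.002
grip_force: 0.0
```

The same hard stop at 74.2 mm with 15 N, so the leaf is seated. The gripper is clear of everything, so I'm handing in.

```bash
python3 -c "
from bench import ctrl
print(ctrl.close_job())"
```

```text
the job is handed in; nothing more can be done
None
```

The job is handed in: the screw went about 50 mm along its channel, and the leaf is down flat with its teeth in the thread (same hard stop at z ≈ 74 mm on two presses, up to 15 N); the arm stayed clear of the jar, loupe and driver, though I did not re-check them by camera.

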